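Fold up the fish rule and lock it with its keeper

TASK

Fold away the three-leaf fish rule on the counter, in its proper order: first fold the tip leaf fully back onto the middle leaf while the middle leaf stays swung well open, then swing the two together fully onto the fixed leaf. Then stand the steel U-shaped keeper squarely across the folded leaves, between the two upright knobs, its legs down on the counter; set it down rather than drop it, let go, and leave the other things where they are.

Things in the scene. Friction and masses are not known exactly. Their poses are not given: they have to be found in the camera images.
- rule: fixed leaf (height 0 to 12 mm) of a pale wooden zigzag folding rule, screwed to the counter; leaves are bars 28 mm wide. Origin: on the counter under its middle; own y along it, its pivot at y = +70 mm, round ends at -84 and +84 mm; z up. Fully folded the three leaves make one stack 28 mm wide, 34 mm high, mid_knob then at y = -70 mm and tip_knob at y = +50 mm
- fixed_pivot (a point): upright pivot between fixed and middle leaf, at the rule's y = +70 mm, 23 mm above the counter; no knob stands here. The middle leaf turns level at 13 to 23 mm above the counter, the tip leaf at 24 to 34 mm
- leaf_mid (a joint): middle leaf's opening: 0 = fully folded on the fixed leaf (hard stop), 1.57 = at right angles. Growing values turn it counterclockwise seen from above, out to the rule's +x side, about the upright axis through fixed_pivot. Stiff (0.2 N m friction); stays where left
- leaf_tip (a joint): tip leaf's opening: 0 = fully folded back over the middle leaf (hard stop), 1.57 = at right angles. Growing values turn it clockwise seen from above relative to the middle leaf, about the upright axis through mid_knob. Light friction (0.07 N m); stays where left
- mid_knob (a point): top centre of the larger upright round dark steel knob, 18 mm diameter, 34 to 62 mm above the counter. It belongs to the middle leaf, 140 mm from fixed_pivot, and is also the tip leaf's pivot: moving it swings the middle leaf with the tip leaf riding along
- tip_knob (a point): top centre of the smaller upright round dark steel knob, 14 mm diameter, 34 to 62 mm above the counter, on the end of the tip leaf, 120 mm from the pivot at mid_knob
- keeper: loose stainless keeper, about 120 g, an upside-down U on its two legs. Origin: on the counter under its middle, z up. 30 mm long (y); across (x) 48 mm outside, 40 mm clear between the legs; 40 mm clear height, bridge top at 44 mm. On it a grip tab 10 mm thick (x), 28 mm long (y), 44 to 72 mm high. It straddles the folded leaves with its y along the rule's y, either way round
- opener: bystander: flat stainless bottle opener, about 120 x 39 x 5 mm, lying along its own y; origin under its middle
- carrier: bystander: closed three-tier aluminium lunch carrier, 125 mm diameter, 208 mm high with its bail; origin under its centre
- tray: bystander: green plastic tackle tray 120 x 240 x 30 mm with two wooden float sticks in it, long along its own y; origin under its centre
- reel: bystander: grey plastic fishing reel about 70 x 70 x 71 mm with a crank; origin under its foot
Mind the look-alikes: they are no part of the job. Leave any turquoise look-alike of the keeper alone. There is more than one size of the rule; the job needs the larger.

How it is judged (in metres and radians):
On the way, in this order (a step that is already met when the one before it is completed fails the run):
1. the tip leaf is folded back onto the middle leaf (within 0.1 rad) while the middle leaf is still well open (over 1.2 rad) (value of joint leaf_tip below 0.1 rad and value of joint leaf_mid above 1.2 rad), for 0.2 s.
2. both leaves are folded onto the fixed leaf (within 0.1 rad) (value of joint each of leaf_tip, leaf_mid below 0.1 rad), for 0.2 s.
At the end, for the whole second after the job is handed in: both leaves folded onto the fixed leaf (each within 0.1 rad), the keeper standing upright on the counter astride the stack between the two knobs (centred within 10 mm across, turned less than 0.35 rad, feet within 4 mm of the counter), at rest and released (all of step 2 and x of keeper in the frame of rule between -0.01 and 0.01 m and y of keeper in the frame of rule between -0.06 and 0.04 m and z of keeper in the frame of rule below 0.004 m and angle between keeper's own z axis and vertical below 0.08 rad and angle between the y axis of keeper and the y axis of rule, either way round below 0.35 rad and linear speed of keeper below 0.02 m/s and contact force between the fingers and keeper below 0.1 N); the robot touches nothing.
It fails at once if the keeper is dropped (falls unheld faster than 0.45 m/s) (linear speed of keeper above 0.45 m/s and contact force between the fingers and keeper below 0.05 N).
It fails at once if another thing is moved more than 30 mm (opener, lunch carrier, tackle tray or reel) (distance of any of opener, carrier, tray, reel from where it was at the start of the episode above 0.03 m).
It also fails if it takes over 72 s, if anything falls off the work surface, if the arm or the gripper's body presses on something with over 40 N, if the wrist force passes 120 N, or if a joint passes its speed limit or range.

ROBOT

A 6-joint arm with a two-finger parallel gripper is mounted at the origin on the work surface. World frame = base frame: x ahead of the robot, y to its left, z up, the work surface at z = 0. Lengths are in mm, angles in rad, forces in N, time in s.
With the tool pointing down it reaches from about 300 to 850 mm from the base axis. Payload 4.2 kg.
Tool frame: the origin (TCP) lies midway between the tips of the shut fingers; the grasp point (between the pads) lies 19 mm behind it; z points along the fingers, y is the direction in which the jaws open and shut (so a half turn about z gives the same grasp; the last joint's range is limited). The gripper opens to 91 mm and grips with 3 to 60 N. Pads are 32 mm wide; open, the fingers measure 118 mm over their backs; the gripper's body (76 mm by 178 mm) begins 60 mm behind the grasp point.
Start: joints at [-1.259, 0.32, 1.565, -0, 1.257, -0.02], TCP at [187.307, -543.654, 213.976] pointing down, gripper open.
Joint ranges: [-3.11, 3.11], [-0.84, 2.01], [0.21, 2.61], [-1.34, 4.49], [0.05, 2.63], [-2.56, 2.56]. Speed limits (rad/s): [2.57, 2.57, 3.14, 3.14, 3.14, 3.14].

INTERFACE

Orientations are given as a unit quaternion [w, x, y, z].
In Python, from cell import * gives the robot as it stands. The module is installed in compiled form; this text tells all that it offers.
- The arm moves only by the shell command python3 -m jog 'ROWS' [FORCE]. ROWS is JSON, a list of rows, each an object of numbers: "tx", "ty", "tz": the shift along the tool's x, y, z in m; "rx", "ry", "rz": the turn, a rotation vector about the tool's x, y, z in degrees; "grip": the finger opening in m, from 0 to 0.0912. A call has 1 to 5 rows; each row shifts and turns the pose as measured when the row begins, along the tool's axes as they then stand; what a row does not reach is not made up. A row lasts 1/8 s, in which the tool goes at most 62.5 mm and 10.7 degrees, less where a joint would pass 70% of its speed; a pose out of reach is approached as far as the arm can. A call is refused whole if a number of a shift passes 0.0625 or a number of a turn 10.7, either way. A call with a gripper value outside its range is refused whole. The fingers move at their own pace and stop on an object; FORCE is the grip in N (left out, the last holds). Time passes only in rows, so rows that do not move let the fingers close. It gives the time, the measured TCP pose, the force and the opening at its end, in the units of the state.
- state(): the state, without advancing time (a new reading comes with each control period).
- read_camera(name): name is "scene" or "top" or "wrist"; returns a dict with "img" (420x560x3 uint8, red, green, blue), "mtx" (3x3 intrinsics, pixels), "T" (4x4, takes a point from camera to world coordinates). Camera axes: x right, y down, z forward; pixel columns grow to the right and rows downward; lengths in mm; the calibration is good to about 2 mm. The wrist camera is an equidistant fisheye: a pixel r from the principal point sees the ray r / f radians off the axis. A picture is of the moment at which its call begins. There is no depth.
- finish_job(): hands the job in, once; it reports no verdict.
The state is a dict: "time_s": time; "joint_pos": joint angles; "joint_vel": joint speeds; "joint_torque": joint torques, N m; "tcp_pos": TCP position; "tool_rot": TCP orientation; "contact_force": force on the tool from outside, world axes, zero at the start; "wrist_torque": the same for the moment, N m; "opening": finger opening in mm.
Only numpy, scipy, OpenCV 4.12 (cv2) and the standard library are available. Lean on these libraries where they do the work, as an engineer would, in place of code of your own. Each camera call takes 0.05 s, during which the arm holds its last target. There are 200 camera calls.

## Working session

There is one attempt and no reset: what is moved stays moved. The work goes in short steps, Python scripts to look and compute and a shell command to move; the robot and the scene stay as the last step left them, time stands still between calls to the robot, and variables do not carry over. Pictures are saved under pics/ and viewed, about 8 in all and at most 12, crops included, and the job is handed in when it is done.

```bash
mkdir -p pics
python3 - <<'E'
from cell import *
import cv2
s=state();print(s['time_s'],s['tcp_pos'],s['tool_rot'],s['opening'])
for n in("top","scene"):
    c=read_camera(n);cv2.imwrite(f'pics/{n}0.png',c['img'][...,::-1]);print(n,c['mtx'].tolist(),c['T'].round(4).tolist())
E
```

```text
0.0 [ 187.15436938 -543.17195293  213.1226968 ] [-8.60987998e-04  9.86268144e-01  1.65149596e-01 -1.35408366e-04] 91.58975011870325
top [[439.22812436687286, 0.0, 285.46461047511167], [0.0, 439.22812436687286, 213.67216955893025], [0.0, 0.0, 1.0]] [[0.0165, -0.9974, 0.0703, 481.3711], [-0.9996, -0.0181, -0.022, -37.6028], [0.0232, -0.0699, -0.9973, 1346.5863], [0.0, 0.0, 0.0, 1.0]]
scene [[501.50696265318663, 0.0, 283.3408382920986], [0.0, 501.50696265318663, 219.1648800723524], [0.0, 0.0, 1.0]] [[0.6797, 0.534, -0.5029, 1178.5678], [0.7335, -0.5016, 0.4587, -647.9722], [-0.0073, -0.6806, -0.7326, 985.8623], [0.0, 0.0, 0.0, 1.0]]
```

View pics/top0.png

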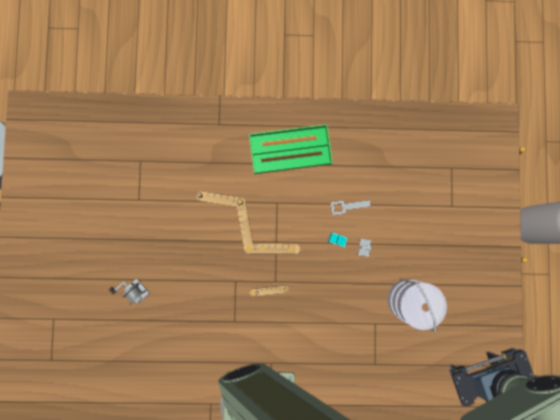

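View pics/scene0.png

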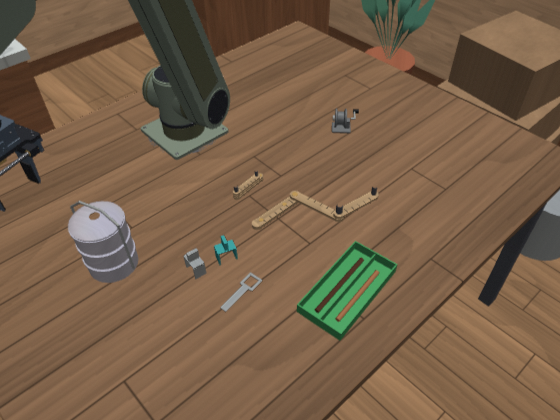

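The top view shows the large rule with its fixed leaf at about (250–298, 248), mid_knob near (241,201) and tip_knob near (201,196). The small rule at (269,291) is a look-alike. The keeper candidates are grey at (365,248) and turquoise at (338,240), and the grey one fits. I'll confirm both in an enlarged crop.

Run:
```python
import cv2,numpy as np
t=cv2.imread('pics/top0.png');s=cv2.imread('pics/scene0.png')
a=cv2.resize(t[180:270,185:385],None,fx=4,fy=4,interpolation=cv2.INTER_CUBIC)
b=cv2.resize(s[165:285,175:395],(800,436),interpolation=cv2.INTER_CUBIC)[:,:]
b=cv2.resize(b,(440,240));
cv2.imwrite('pics/crop0.png',np.vstack([a,np.pad(b,((0,0),(0,360),(0,0)))]))
```

```text
(no output)
```

View pics/crop0.png

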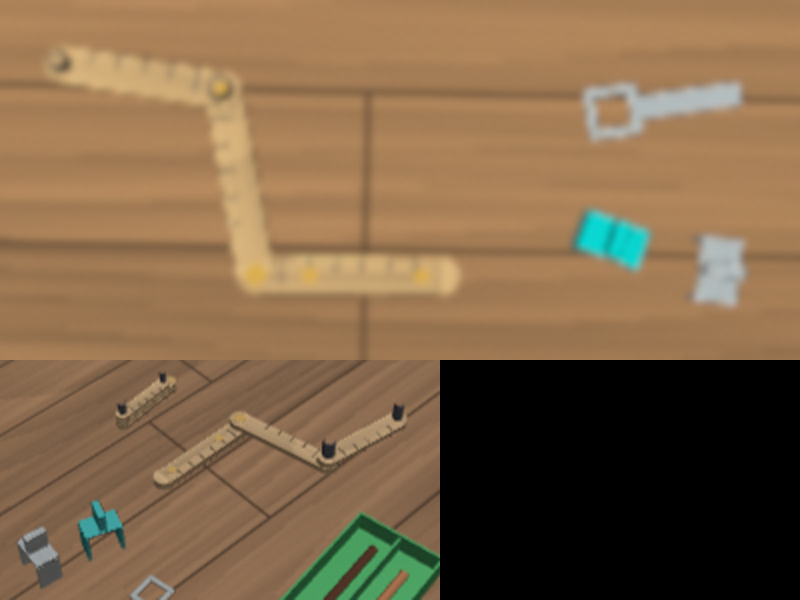

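The crop confirms it: the large rule has fixed pivot (256,273), mid_knob (221,88) and tip_knob (60,62). The grey keeper is at (720,270), beside the turquoise look-alike. Next I measure.

```bash
cat > h.py <<'E'
import numpy as np,cv2
from cell import *
def ray(c,u,v,fish=False):
    K=c['mtx'];d=np.array([(u-K[0,2])/K[0,0],(v-K[1,2])/K[1,1],1.])
    if fish:
        r=np.hypot(d[0],d[1]);
        d=np.array([d[0]/r*np.sin(r),d[1]/r*np.sin(r),np.cos(r)]) if r>1e-9 else d
    return c['T'][:3,3],c['T'][:3,:3]@d
def at(c,u,v,z,fish=False):
    o,d=ray(c,u,v,fish);return (o+d*(z-o[2])/d[2])[:2].round(1)
def proj(c,P,fish=False):
    p=np.linalg.inv(c['T'])@np.append(P,1);K=c['mtx']
    if fish:
        r=np.hypot(p[0],p[1]);th=np.arctan2(r,p[2]);q=p[:2]/r*th
    else:q=p[:2]/p[2]
    return q*K[0,0]+K[:2,2]
E
python3 - <<'E'
from h import *
c=read_camera("top");s=read_camera("scene")
f=lambda u,v:((u+.5)/4-.5+185,(v+.5)/4-.5+180)
g=lambda u,v:(175+u/2,165+(v-360)/2)
for n,u,v,z in(("mid",221,88,62),("tip",60,62,62),("piv",256,273,23),("fend",460,275,12),("screw1",310,274,12),("screw2",423,275,12)):print(n,at(c,*f(u,v),z))
print('scene mid',at(s,*g(328,441),62),'tip',at(s,*g(399,406),62),'piv',at(s,*g(239,419),23))
im=c['img'];h=cv2.cvtColor(im,cv2.COLOR_RGB2HSV)
m=np.zeros(h.shape[:2],np.uint8);R=(slice(232,262),slice(352,380));m[R]=((h[R][...,1]<60)*255)
n=cv2.findNonZero(m);r=cv2.minAreaRect(n);print(r)
for p in cv2.boxPoints(r):print(at(c,*p,44))
print('keeper',at(c,*n.reshape(-1,2).mean(0),44))
# wood mask moments fixed leaf
E
```

```text
mid [604.8  68.2]
tip [621.7 186.3]
piv [469.8  42. ]
fend [ 470.7 -111.8]
screw1 [469.6   1.8]
screw2 [470.2 -83.7]
scene mid [607.4  67.7] tip [627.6 184.4] piv [470.8  40. ]
((364.8536376953125, 247.31707763671875), (12.368331909179688, 16.785593032836914), 6.34019136428833)
[ 454.3 -282.9]
[ 503.8 -288.2]
[ 500.3 -324.9]
[ 450.8 -319.5]
keeper [ 477.4 -302.8]
```

```bash
cat >> h.py <<'E'
from scipy.spatial.transform import Rotation as Ro
def pose():
    s=state();R=Ro.from_quat(np.roll(s['tool_rot'],-1)).as_matrix();return s,np.array(s['tcp_pos']),R
def goto(x,y,z,yaw):
    "yaw: world angle (deg, mod 180) of tool y. prints rz total, then shift in the tool frame before and after the turn"
    s,p,R=pose();a=np.degrees(np.arctan2(R[1,1],R[0,1]));d=(yaw-a+90)%180-90
    t=np.array([x,y,z])-p;R2=R@Ro.from_euler('z',-d,degrees=True).as_matrix()
    print(f"t={s['time_s']:.2f} p={p.round(1)} yawy={a:.1f} tilt={np.degrees(np.arccos(-R[2,2])):.2f} open={s['opening']:.1f} F={np.round(s['contact_force'],1)} j6={s['joint_pos'][5]:.2f} rz={-d:.1f} shift_now={(R.T@t).round(1)} shift_after={(R2.T@t).round(1)} |{np.linalg.norm(t):.0f}|")
E
python3 -m jog '[{"rz":-10.5,"tz":-0.01},{"rz":-10.5,"tz":-0.01},{"rz":-10.5,"tz":-0.01},{"rz":-10.5,"tz":-0.01},{"rz":-10.5,"tz":-0.01}]'
python3 - <<'E'
from h import *
c=read_camera("top")
print('carrier top',at(c,425,307,190)); print('turq',at(c,338,240,44))
goto(622,186,240,-8)
E
```

```text
carrier top [ 324.3 -432.9]
turq [ 497.6 -223.7]
t=0.25 p=[ 187.2 -543.4  213.6] yawy=-71.0 tilt=0.04 open=91.3 F=[ 0.3 -0.  -0.2] j6=-0.02 rz=-63.0 shift_now=[ 648.6 -548.1  -26. ] shift_after=[782.9 329.  -26. ] |850|schema error: expected keys tx, ty, tz, rx, ry, rz, grip
```

```bash
python3 -m jog '[{"tx":0,"ty":0,"tz":-0.01,"rx":0,"ry":0,"rz":-10.5,"grip":0.05},{"tx":0,"ty":0,"tz":-0.01,"rx":0,"ry":0,"rz":-10.5,"grip":0.05},{"tx":0,"ty":0,"tz":-0.01,"rx":0,"ry":0,"rz":-10.5,"grip":0.05},{"tx":0,"ty":0,"tz":-0.01,"rx":0,"ry":0,"rz":-10.5,"grip":0.05},{"tx":0,"ty":0,"tz":-0.01,"rx":0,"ry":0,"rz":-10.5,"grip":0.05}]'
python3 - <<'E'
from h import *
goto(622,186,240,-8)
E
```

```text
time_s: 0.88
tcp_pos: [186.9, -542.4, 263.1]
tool_rot: [-0.002, 0.805, 0.594, 0.001]
contact_force: [-0.9, 0.6, 0.3]
opening: 50.3
t=0.88 p=[ 186.9 -542.4  263.1] yawy=-17.2 tilt=0.30 open=50.3 F=[-0.9  0.6  0.3] j6=-0.96 rz=-9.2 shift_now=[824.3 200.8  26.1] shift_after=[781.8 329.5  26.1] |849|
```

```bash
python3 -m jog '[{"tx":0,"ty":0,"tz":0,"rx":0,"ry":0,"rz":-9.2,"grip":0.05},{"tx":0.056,"ty":0.0235,"tz":0,"rx":0,"ry":0,"rz":0,"grip":0.05},{"tx":0.056,"ty":0.0235,"tz":0,"rx":0,"ry":0,"rz":0,"grip":0.05},{"tx":0.056,"ty":0.0235,"tz":0,"rx":0,"ry":0,"rz":0,"grip":0.05},{"tx":0.056,"ty":0.0235,"tz":0,"rx":0,"ry":0,"rz":0,"grip":0.05}]' >/dev/null
python3 -m jog '[{"tx":0.056,"ty":0.0235,"tz":0,"rx":0,"ry":0,"rz":0,"grip":0.05},{"tx":0.056,"ty":0.0235,"tz":0,"rx":0,"ry":0,"rz":0,"grip":0.05},{"tx":0.056,"ty":0.0235,"tz":0,"rx":0,"ry":0,"rz":0,"grip":0.05},{"tx":0.056,"ty":0.0235,"tz":0,"rx":0,"ry":0,"rz":0,"grip":0.05},{"tx":0.056,"ty":0.0235,"tz":0,"rx":0,"ry":0,"rz":0,"grip":0.05}]'
python3 - <<'E'
from h import *
goto(622,186,240,-8)
E
```

```text
time_s: 2.12
tcp_pos: [470.8, -61.9, 264.9]
tool_rot: [0.001, 0.755, 0.655, 0.002]
contact_force: [0.5, -0.1, 1.1]
opening: 50.0
t=2.12 p=[470.8 -61.9 264.9] yawy=-8.1 tilt=0.22 open=50.0 F=[ 0.5 -0.1  1.1] j6=-0.02 rz=-0.1 shift_now=[266.7 114.7  25.8] shift_after=[266.5 115.2  25.8] |291|
```

```bash
python3 -m jog '[{"tx":0.053,"ty":0.023,"tz":0,"rx":0,"ry":0,"rz":0,"grip":0.05},{"tx":0.053,"ty":0.023,"tz":0,"rx":0,"ry":0,"rz":0,"grip":0.05},{"tx":0.053,"ty":0.023,"tz":0,"rx":0,"ry":0,"rz":0,"grip":0.05},{"tx":0,"ty":0,"tz":0,"rx":0,"ry":0,"rz":0,"grip":0.05}]' >/dev/null
python3 - <<'E'
from h import *
goto(622,186,240,-8)
c=read_camera("wrist");np.save('w1.npy',c,allow_pickle=True)
im=c['img'][...,::-1].copy();print(c['mtx'].round(1).tolist(),c['T'].round(3).tolist())
for P in((605,68,62),(622,186,62),(470,42,23),(470,-112,12)):
    print(P,proj(c,np.array(P),True).round(1))
cv2.imwrite('pics/w1.png',im)
E
```

```text
t=2.62 p=[564.9  94.9 264.6] yawy=-7.8 tilt=0.25 open=50.3 F=[-0.5 -0.9  0.4] j6=0.28 rz=0.2 shift_now=[98.  44.2 24.9] shift_after=[98.2 43.8 24.9] |110|
[[325.2, 0.0, 281.2], [0.0, 325.2, 206.6], [0.0, 0.0, 1.0]] [[0.991, -0.131, -0.035, 573.453], [-0.135, -0.95, -0.281, 174.836], [0.004, 0.283, -0.959, 436.04], [0.0, 0.0, 0.0, 1.0]]
(605, 68, 62) [318.2 199.7]
(622, 186, 62) [321.   98.7]
(470, 42, 23) [218.  223.5]
(470, -112, 12) [239.7 312.3]
```

View pics/w1.png

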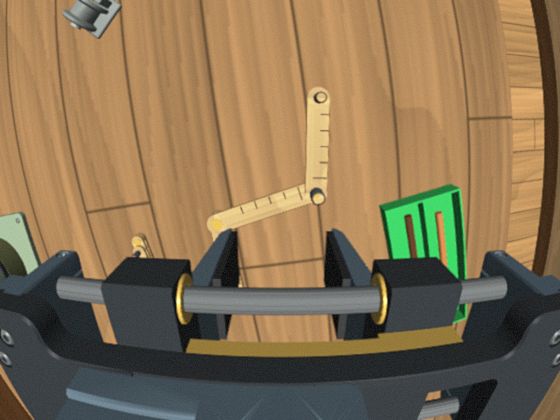

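The wrist view shows tip_knob at (320.5,97.5), mid_knob at (317.5,197) and the pivot at about (217,223). All are within 2–3 px of where my estimates project.

Run:
```python
from h import *
c=np.load('w1.npy',allow_pickle=True).item()
for n,u,v,z in(("mid",317.5,196.5,62),("tip",320.5,97.5,62),("piv",217,223.5,23)):print(n,at(c,u,v,z,True))
x,y=at(c,320.5,97.5,62,True);goto(x,y,39,-8)
```

```text
mid [604.6  72. ]
tip [621.6 187.4]
piv [468.6  42.2]
t=2.67 p=[563.9  93.2 264.8] yawy=-7.8 tilt=0.20 open=49.9 F=[-0.2  0.1  1. ] j6=0.28 rz=0.2 shift_now=[101.1  43.5 226. ] shift_after=[101.2  43.2 226. ] |251|
```

```bash
python3 -m jog '[{"tx":0.05,"ty":0.0215,"tz":0.03,"rx":0,"ry":0,"rz":0,"grip":0.05},{"tx":0.05,"ty":0.0215,"tz":0.05,"rx":0,"ry":0,"rz":0,"grip":0.05},{"tx":0,"ty":0,"tz":0.05,"rx":0,"ry":0,"rz":0,"grip":0.05},{"tx":0,"ty":0,"tz":0,"rx":0,"ry":0,"rz":0,"grip":0.05}]' >/dev/null
python3 -c "
from h import *
goto(621.8,187,39,-8)"
```

```text
t=3.17 p=[617.8 176.5 140.5] yawy=-8.2 tilt=0.40 open=49.9 F=[ 0.  -0.7  0.6] j6=0.41 rz=-0.2 shift_now=[ 11.1   1.8 101.5] shift_after=[ 11.1   1.9 101.5] |102|
```

```bash
python3 -m jog '[{"tx":0.011,"ty":0.002,"tz":0.05,"rx":0,"ry":0,"rz":0,"grip":0.05},{"tx":0,"ty":0,"tz":0.04,"rx":0,"ry":0,"rz":0,"grip":0.05},{"tx":0,"ty":0,"tz":0.01,"rx":0,"ry":0,"rz":0,"grip":0.05},{"tx":0,"ty":0,"tz":0,"rx":0,"ry":0,"rz":0,"grip":0.016},{"tx":0,"ty":0,"tz":0,"rx":0,"ry":0,"rz":0,"grip":0.016}]' 5 >/dev/null
python3 -m jog '[{"tx":0,"ty":0,"tz":0,"rx":0,"ry":0,"rz":0,"grip":0.016},{"tx":0,"ty":0,"tz":0,"rx":0,"ry":0,"rz":0,"grip":0.016}]'
python3 -c "
from h import *
goto(621.8,187,39,-8)
c=read_camera('wrist');cv2.imwrite('pics/w2.png',c['img'][150:400,130:430,::-1])"
```

```text
time_s: 4.05
tcp_pos: [631.0, 184.0, 55.6]
tool_rot: [0.009, 0.758, 0.652, 0.013]
contact_force: [-0.8, 0.0, -0.9]
opening: 16.4
t=4.05 p=[631.  184.   55.6] yawy=-8.5 tilt=1.77 open=16.4 F=[-0.8  0.  -0.9] j6=0.42 rz=-0.5 shift_now=[  1.5 -10.   16.4] shift_after=[  1.6 -10.   16.4] |19|
```

View pics/w2.png

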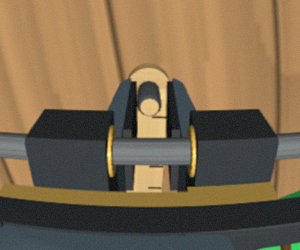

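The knob is between the fingers at crop (149,98), but the tool sits 16 mm high and slightly tilted. I'll check the joints while going down.

```bash
python3 -m jog '[{"tx":0,"ty":0,"tz":0.008,"rx":0,"ry":0,"rz":0,"grip":0.02},{"tx":0,"ty":0,"tz":0.0,"rx":0,"ry":0,"rz":0,"grip":0.02}]'
python3 -c "
from h import *
goto(621.8,187,39,-8);s=state();print(np.round(s['joint_pos'],3),np.round(s['joint_torque'],1))"
```

```text
time_s: 4.35
tcp_pos: [631.5, 184.2, 47.3]
tool_rot: [0.009, 0.758, 0.653, 0.013]
contact_force: [-0.3, -0.7, 0.4]
opening: 19.7
t=4.35 p=[631.5 184.2  47.3] yawy=-8.5 tilt=1.83 open=19.7 F=[-0.3 -0.7  0.4] j6=0.42 rz=-0.5 shift_now=[  1.3 -10.3   8. ] shift_after=[  1.4 -10.3   8. ] |13|
[ 0.269  0.567  1.606 -0.006  0.938  0.421] [ -0.  -50.8 -19.9   0.1  -0.2   0. ]
```

```bash
cat >> h.py <<'E'
def level():
    s,p,R=pose();d=R.T@np.array([0,0,-1.]);print('level rx,ry deg',np.degrees(np.cross([0,0,1],d)).round(2))
E
python3 -c "
from h import *
level()
c=read_camera('top');cv2.imwrite('pics/x.png',c['img'][...,::-1])
for P in((605,70,62),(622,187,62),(631,184,62)):print(proj(c,np.array(P)))
c=read_camera('wrist');print(proj(c,np.array((631,184,62)),True),proj(c,np.array((622,187,62)),True),proj(c,np.array((605,70,62)),True))
"
```

```text
level rx,ry deg [ 1.76 -0.49  0.  ]
[239.27765204 201.55414432]
[199.38030821 195.02595953]
[200.5014631  191.99047661]
[283.5855068  267.62699727] [266.22993885 265.1357968 ] [270.89609096 406.49891423]
```

```bash
python3 -m jog '[{"tx":0,"ty":0,"tz":0.003,"rx":1.7,"ry":-0.5,"rz":4,"grip":0.03},{"tx":0,"ty":0,"tz":0.004,"rx":0,"ry":0,"rz":0,"grip":0.03},{"tx":0,"ty":0,"tz":0,"rx":0,"ry":0,"rz":0,"grip":0.0},{"tx":0,"ty":0,"tz":0,"rx":0,"ry":0,"rz":0,"grip":0.0},{"tx":0,"ty":0,"tz":0,"rx":0,"ry":0,"rz":0,"grip":0.0}]' 4
python3 -c "
from h import *
goto(631,184,40,-12.5);level()"
```

```text
time_s: 5.08
tcp_pos: [631.9, 184.5, 40.8]
tool_rot: [0.0, 0.78, 0.626, 0.001]
contact_force: [0.2, 0.6, -0.2]
opening: 14.0
t=5.08 p=[631.9 184.5  40.8] yawy=-12.5 tilt=0.14 open=14.0 F=[ 0.2  0.6 -0.2] j6=0.48 rz=0.0 shift_now=[-0.7 -0.8  0.7] shift_after=[-0.7 -0.8  0.7] |1|
level rx,ry deg [ 0.11 -0.09  0.  ]
```

Opening is 14.0 mm, which matches tip_knob. I'll sweep it counterclockwise about mid_knob.

```bash
python3 -m jog '[{"tx":-0.0018,"ty":-0.0208,"tz":0,"rx":0,"ry":0,"rz":-10,"grip":0.0},{"tx":-0.0018,"ty":-0.0208,"tz":0,"rx":0,"ry":0,"rz":-10,"grip":0.0},{"tx":-0.0018,"ty":-0.0208,"tz":0,"rx":0,"ry":0,"rz":-10,"grip":0.0}]' 
python3 -c "
from h import *
a=np.radians(11.6+180-84.5);goto(605+120*np.cos(a),70+120*np.sin(a),40,np.degrees(a)-90)
s,p,R=pose();d=p[:2]-[605,70];print(np.hypot(*d),np.degrees(np.arctan2(d[1],d[0])))"
```

```text
time_s: 5.45
tcp_pos: [570.9, 182.1, 40.7]
tool_rot: [0.002, 0.584, 0.812, 0.003]
contact_force: [1.5, -0.9, -1.1]
opening: 13.7
t=5.45 p=[570.9 182.1  40.7] yawy=18.5 tilt=0.42 open=13.7 F=[ 1.5 -0.9 -1.1] j6=-0.03 rz=1.4 shift_now=[ 2.8 -0.3  0.7] shift_after=[ 2.8 -0.4  0.7] |3|
117.16848071052567 106.90876198315907
```

```bash
python3 -m jog '[{"tx":-0.0014,"ty":-0.0208,"tz":0,"rx":0,"ry":0,"rz":-10,"grip":0.0},{"tx":-0.0014,"ty":-0.0208,"tz":0,"rx":0,"ry":0,"rz":-10,"grip":0.0},{"tx":-0.0014,"ty":-0.0208,"tz":0,"rx":0,"ry":0,"rz":-10,"grip":0.0},{"tx":-0.0014,"ty":-0.0208,"tz":0,"rx":0,"ry":0,"rz":-10,"grip":0.0},{"tx":-0.0014,"ty":-0.0208,"tz":0,"rx":0,"ry":0,"rz":-10,"grip":0.0}]' 
python3 -c "
from h import *
a=np.radians(11.6+180);goto(605+120*np.cos(a),70+120*np.sin(a),40,np.degrees(a)-90)
s,p,R=pose();d=p[:2]-[605,70];print(np.hypot(*d),np.degrees(np.arctan2(d[1],d[0])))"
```

```text
time_s: 6.08
tcp_pos: [495.5, 112.6, 40.8]
tool_rot: [0.006, 0.17, 0.985, 0.003]
contact_force: [2.5, -0.5, -2.9]
opening: 14.1
t=6.08 p=[495.5 112.6  40.8] yawy=70.4 tilt=0.73 open=14.1 F=[ 2.5 -0.5 -2.9] j6=-1.03 rz=-31.2 shift_now=[-14.8 -65.6   0.5] shift_after=[ 21.3 -63.7   0.5] |67|
117.51538697318811 158.7524704417669
```

```bash
python3 -m jog '[{"tx":-0.0014,"ty":-0.0208,"tz":0,"rx":0.6,"ry":0,"rz":-10,"grip":0.0},{"tx":-0.0014,"ty":-0.0208,"tz":0,"rx":0,"ry":0,"rz":-10,"grip":0.0},{"tx":-0.001,"ty":-0.0146,"tz":0,"rx":0,"ry":0,"rz":-7,"grip":0.0},{"tx":0,"ty":0,"tz":0,"rx":0,"ry":0,"rz":0,"grip":0.0}]' 
python3 -c "
from h import *
a=np.radians(11.6+180);goto(605+120*np.cos(a),70+120*np.sin(a),40,np.degrees(a)-90)
s,p,R=pose();d=p[:2]-[605,70];print(np.hypot(*d),np.degrees(np.arctan2(d[1],d[0])))
c=read_camera('top');cv2.imwrite('pics/t2.png',cv2.resize(c['img'][180:270,185:325,::-1],None,fx=5,fy=5,interpolation=2))"
```

```text
time_s: 6.58
tcp_pos: [489.3, 55.1, 41.1]
tool_rot: [0.007, -0.072, 0.997, -0.004]
contact_force: [1.1, 0.1, -4.0]
opening: 13.7
t=6.58 p=[489.3  55.1  41.1] yawy=98.3 tilt=0.85 open=13.7 F=[ 1.1  0.1 -4. ] j6=-1.61 rz=-3.3 shift_now=[ 3.1 -8.8  1.1] shift_after=[ 3.7 -8.6  1.1] |9|
116.67886310660066 -172.6537900424956
```

View pics/t2.png

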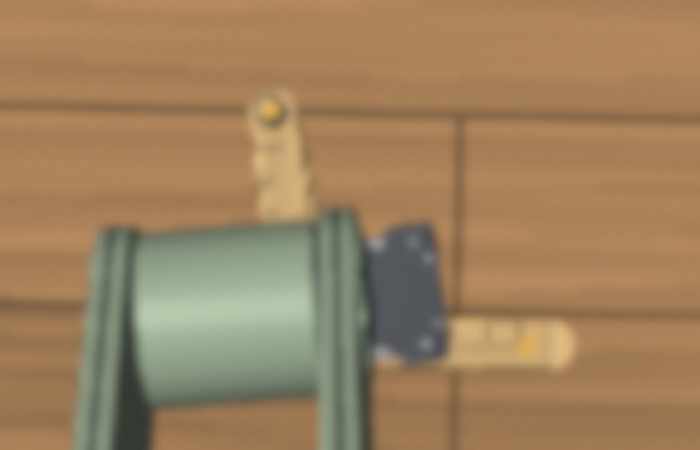

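Mid_knob is still at its original pixel (crop 271,109 → 239,201.5), so the middle leaf has not moved. The tip leaf is about 4° from its stop, so I'll push on gently.

```bash
python3 -m jog '[{"tx":0,"ty":-0.005,"tz":0,"rx":0.8,"ry":0,"rz":-2,"grip":0.0},{"tx":0,"ty":-0.005,"tz":-0.001,"rx":0,"ry":0,"rz":-1,"grip":0.0},{"tx":0,"ty":0,"tz":0,"rx":0,"ry":0,"rz":0,"grip":0.0}]' 
python3 -m jog '[{"tx":0,"ty":-0.003,"tz":0,"rx":0,"ry":0,"rz":0,"grip":0.0},{"tx":0,"ty":-0.003,"tz":0,"rx":0,"ry":0,"rz":0,"grip":0.0}]' 
python3 -c "
from h import *
a=np.radians(11.6+180);goto(605+120*np.cos(a),70+120*np.sin(a),40,np.degrees(a)-90);level()
s,p,R=pose();d=p[:2]-[605,70];print(np.hypot(*d),np.degrees(np.arctan2(d[1],d[0])))"
```

```text
time_s: 7.0
tcp_pos: [490.7, 46.4, 41.9]
tool_rot: [0.007, -0.099, 0.995, -0.011]
contact_force: [1.0, -0.1, -2.9]
opening: 14.0
time_s: 7.25
tcp_pos: [491.1, 43.3, 41.9]
tool_rot: [0.006, -0.097, 0.995, -0.008]
contact_force: [0.2, 7.4, -3.1]
opening: 18.1
t=7.25 p=[491.1  43.3  41.9] yawy=101.2 tilt=1.16 open=18.1 F=[ 0.2  7.4 -3.1] j6=-1.67 rz=-0.4 shift_now=[3.2 3.2 1.8] shift_after=[3.1 3.3 1.8] |5|
level rx,ry deg [-0.99  0.61  0.  ]
116.93715717416922 -166.8231807775055
```

```bash
python3 -m jog '[{"tx":0,"ty":0.003,"tz":0,"rx":0,"ry":0,"rz":0,"grip":0.045},{"tx":0,"ty":0,"tz":0,"rx":0,"ry":0,"rz":0,"grip":0.045},{"tx":0,"ty":0,"tz":-0.03,"rx":-1,"ry":0.6,"rz":0,"grip":0.045},{"tx":0,"ty":0,"tz":-0.04,"rx":0,"ry":0,"rz":0,"grip":0.045},{"tx":0,"ty":0,"tz":-0.0,"rx":0,"ry":0,"rz":0,"grip":0.045}]' 
python3 -c "
from h import *
goto(605,70,110,101.6);level()
c=read_camera('wrist');cv2.imwrite('pics/w3.png',c['img'][...,::-1])
for P in ((605,70,62),(490,45,62),(469,42,23)):print(proj(c,np.array(P),True))"
```

```text
time_s: 7.88
tcp_pos: [490.5, 46.2, 114.8]
tool_rot: [0.0, -0.098, 0.995, -0.001]
contact_force: [0.1, 0.2, -0.3]
opening: 45.2
t=7.88 p=[490.5  46.2 114.8] yawy=101.3 tilt=0.07 open=45.2 F=[ 0.1  0.2 -0.3] j6=-1.69 rz=-0.3 shift_now=[-116.9    1.     4.9] shift_after=[-116.9    0.3    4.9] |117|
level rx,ry deg [-0.07  0.02  0.  ]
[281.84817681 349.03816348]
[279.11431346 226.29608197]
[280.76824954 186.14041223]
```

View pics/w3.png

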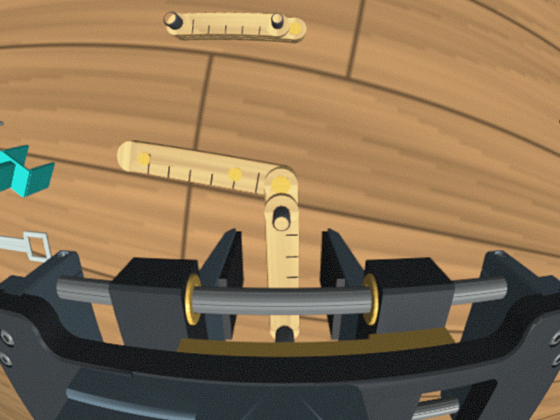

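Tip knob at (282,222), pivot at (280,185) and the leaf lie on one line, so the tip leaf is folded on the middle leaf with the middle leaf still open (~1.77 rad). Next is mid_knob.

```bash
python3 -m jog '[{"tx":-0.04,"ty":0,"tz":0,"rx":0,"ry":0,"rz":0,"grip":0.055},{"tx":-0.04,"ty":0,"tz":0,"rx":0,"ry":0,"rz":0,"grip":0.055},{"tx":-0.035,"ty":0,"tz":0,"rx":0,"ry":0,"rz":0,"grip":0.055},{"tx":0,"ty":0,"tz":0.0,"rx":0,"ry":0,"rz":0,"grip":0.055}]' 
python3 -c "
from h import *
goto(605,70,40,101.6);level()
c=read_camera('wrist');cv2.imwrite('pics/w4.png',c['img'][150:400,130:430,::-1])
for P in ((605,70,62),(490,45,62),(469,42,23)):print(proj(c,np.array(P),True)-[130,150])"
```

```text
time_s: 8.43
tcp_pos: [600.7, 68.1, 107.1]
tool_rot: [-0.007, -0.098, 0.995, -0.001]
contact_force: [-0.6, -0.6, 0.2]
opening: 54.4
t=8.43 p=[600.7  68.1 107.1] yawy=101.2 tilt=0.78 open=54.4 F=[-0.6 -0.6  0.2] j6=-1.67 rz=-0.4 shift_now=[-5.5  1.1 67. ] shift_after=[-5.5  1.  67. ] |67|
level rx,ry deg [-0.05 -0.78  0.  ]
[151.92610187  87.88118435]
[148.77827741 -81.80610867]
[ 150.64184504 -100.53906564]
```

View pics/w4.png

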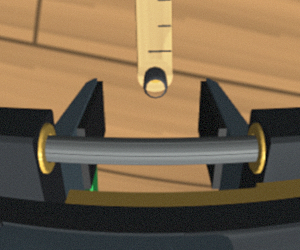

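Mid_knob's top is at crop (154,88), predicted (152,88), and it is centred between the fingers. I'll descend and grip.

```bash
python3 -m jog '[{"tx":-0.005,"ty":0.001,"tz":0.02,"rx":0,"ry":-0.8,"rz":0,"grip":0.055},{"tx":0,"ty":0,"tz":0.02,"rx":0,"ry":0,"rz":0,"grip":0.055},{"tx":0,"ty":0,"tz":0.015,"rx":0,"ry":0,"rz":0,"grip":0.055},{"tx":0,"ty":0,"tz":0.009,"rx":0,"ry":0,"rz":0,"grip":0.055},{"tx":0,"ty":0,"tz":0.0,"rx":0,"ry":0,"rz":0,"grip":0.0}]' 6
python3 -m jog '[{"tx":0,"ty":0,"tz":0,"rx":0,"ry":0,"rz":0,"grip":0.0},{"tx":0,"ty":0,"tz":0,"rx":0,"ry":0,"rz":0,"grip":0.0},{"tx":0,"ty":0,"tz":0,"rx":0,"ry":0,"rz":0,"grip":0.0}]' 
python3 -c "
from h import *
goto(605,70,41,101.6);level()"
```

```text
time_s: 9.1
tcp_pos: [596.7, 68.4, 38.3]
tool_rot: [-0.005, -0.098, 0.995, -0.001]
contact_force: [-0.9, 0.2, 0.7]
opening: 48.2
time_s: 9.48
tcp_pos: [597.8, 68.7, 39.9]
tool_rot: [-0.004, -0.098, 0.995, -0.001]
contact_force: [0.4, 1.0, -1.6]
opening: 17.9
t=9.47 p=[597.8  68.7  39.9] yawy=101.2 tilt=0.43 open=17.9 F=[ 0.4  1.  -1.6] j6=-1.67 rz=-0.4 shift_now=[-7.4 -0.1 -1.1] shift_after=[-7.4 -0.2 -1.1] |7|
level rx,ry deg [-0.02 -0.43  0.  ]
```

```bash
python3 -m jog '[{"tx":0.0013,"ty":-0.0186,"tz":0,"rx":0,"ry":-0.4,"rz":8,"grip":0.0},{"tx":0.0013,"ty":-0.0186,"tz":0,"rx":0,"ry":0,"rz":8,"grip":0.0},{"tx":0.0013,"ty":-0.0186,"tz":0,"rx":0,"ry":0,"rz":8,"grip":0.0},{"tx":0.0013,"ty":-0.0186,"tz":0,"rx":0,"ry":0,"rz":8,"grip":0.0},{"tx":0.0013,"ty":-0.0186,"tz":0,"rx":0,"ry":0,"rz":8,"grip":0.0}]' 
python3 -c "
from h import *
s,p,R=pose();d=p[:2]-[469.5,42];a=np.degrees(np.arctan2(d[1],d[0]));print(np.hypot(*d),a)
goto(469.5,-98,41,0);level()"
```

```text
time_s: 10.1
tcp_pos: [585.2, -20.7, 39.8]
tool_rot: [0.002, 0.258, 0.966, 0.002]
contact_force: [1.5, 1.8, -1.2]
opening: 17.5
131.6216823112678 -28.456082318656073
t=10.10 p=[585.2 -20.7  39.8] yawy=60.1 tilt=0.30 open=17.5 F=[ 1.5  1.8 -1.2] j6=-1.11 rz=60.1 shift_now=[  61.7 -124.7   -1.9] shift_after=[ -77.3 -115.7   -1.9] |139|
level rx,ry deg [ 0.24  0.17 -0.  ]
```

```bash
python3 -m jog '[{"tx":0.0015,"ty":-0.0208,"tz":-0.001,"rx":0,"ry":0,"rz":9,"grip":0.0},{"tx":0.0015,"ty":-0.0208,"tz":0,"rx":0,"ry":0,"rz":9,"grip":0.0},{"tx":0.0015,"ty":-0.0208,"tz":0,"rx":0,"ry":0,"rz":9,"grip":0.0},{"tx":0.0015,"ty":-0.0208,"tz":0,"rx":0,"ry":0,"rz":9,"grip":0.0},{"tx":0.0015,"ty":-0.0208,"tz":0,"rx":0,"ry":0,"rz":9,"grip":0.0}]' 
python3 -c "
from h import *
s,p,R=pose();d=p[:2]-[469.5,42];a=np.degrees(np.arctan2(d[1],d[0]));print(np.hypot(*d),a)
goto(469.5,-98,41,0);level()"
```

```text
time_s: 10.72
tcp_pos: [506.2, -84.7, 39.9]
tool_rot: [0.004, 0.619, 0.786, 0.005]
contact_force: [1.6, 0.0, -2.1]
opening: 17.8
131.88572728447608 -73.85412226386782
t=10.72 p=[506.2 -84.7  39.9] yawy=13.5 tilt=0.72 open=17.8 F=[ 1.6  0.  -2.1] j6=-0.43 rz=13.5 shift_now=[ -4.4 -38.8  -1.6] shift_after=[-13.3 -36.7  -1.6] |39|
level rx,ry deg [ 0.72  0.06 -0.  ]
```

```bash
python3 -m jog '[{"tx":0.0013,"ty":-0.0186,"tz":-0.001,"rx":0.7,"ry":0,"rz":8,"grip":0.0},{"tx":0.0008,"ty":-0.0130,"tz":-0.001,"rx":0,"ry":0,"rz":5.5,"grip":0.0},{"tx":0,"ty":-0.004,"tz":0,"rx":0,"ry":0,"rz":0,"grip":0.0},{"tx":0,"ty":-0.003,"tz":0,"rx":0,"ry":0,"rz":0,"grip":0.0}]' 
python3 -c "
from h import *
s,p,R=pose();d=p[:2]-[469.5,42];a=np.degrees(np.arctan2(d[1],d[0]));print(np.hypot(*d),a)
goto(469.5,-98,41,0);level()"
```

```text
time_s: 11.22
tcp_pos: [470.8, -89.8, 41.2]
tool_rot: [0.005, 0.709, 0.705, 0.003]
contact_force: [8.0, 1.6, -9.3]
opening: 17.5
131.81202898789044 -89.42817558333475
t=11.22 p=[470.8 -89.8  41.2] yawy=-0.4 tilt=0.64 open=17.5 F=[ 8.   1.6 -9.3] j6=-0.21 rz=-0.4 shift_now=[-8.2 -1.3  0.2] shift_after=[-8.2 -1.3  0.2] |8|
level rx,ry deg [ 0.62  0.12 -0.  ]
```

```bash
python3 -m jog '[{"tx":0,"ty":-0.002,"tz":-0.001,"rx":0,"ry":0,"rz":0,"grip":0.0},{"tx":0,"ty":0,"tz":0,"rx":0,"ry":0,"rz":0,"grip":0.0},{"tx":0,"ty":0.0,"tz":0,"rx":0,"ry":0,"rz":0,"grip":0.05},{"tx":0,"ty":0,"tz":0,"rx":0,"ry":0,"rz":0,"grip":0.05}]' 
python3 -m jog '[{"tx":0,"ty":0,"tz":-0.04,"rx":0,"ry":0,"rz":0,"grip":0.05},{"tx":0,"ty":0.0,"tz":-0.05,"rx":0,"ry":0,"rz":0,"grip":0.05},{"tx":-0.055,"ty":0.0,"tz":-0.05,"rx":0,"ry":0,"rz":0,"grip":0.05},{"tx":-0.055,"ty":0,"tz":-0.02,"rx":0,"ry":0,"rz":0,"grip":0.05},{"tx":-0.05,"ty":0,"tz":0,"rx":0,"ry":0,"rz":0,"grip":0.05}]' 
python3 -c "
from h import *
goto(477,-303,140,-6);level()
c=read_camera('wrist');np.save('w5.npy',c,allow_pickle=True);cv2.imwrite('pics/w5.png',c['img'][...,::-1])
for P in ((469.5,-98,62),(469.5,22,62),(477,-303,72)):print(proj(c,np.array(P),True))"
```

```text
time_s: 11.72
tcp_pos: [471.0, -89.6, 42.7]
tool_rot: [0.006, 0.708, 0.706, 0.004]
contact_force: [-0.2, -0.5, 1.3]
opening: 34.6
time_s: 12.35
tcp_pos: [468.8, -241.1, 201.8]
tool_rot: [0.006, 0.705, 0.709, 0.004]
contact_force: [0.8, 0.4, -1.1]
opening: 50.1
t=12.35 p=[ 468.8 -241.1  201.8] yawy=0.4 tilt=0.83 open=50.1 F=[ 0.8  0.4 -1.1] j6=-0.51 rz=6.4 shift_now=[-61.7   6.9  62.1] shift_after=[-60.6  13.7  62.1] |88|
level rx,ry deg [ 0.81  0.2  -0.  ]
[282.68321742  48.19317732]
[283.37480526 -60.10176342]
[288.77640178 256.43306201]
```

View pics/w5.png

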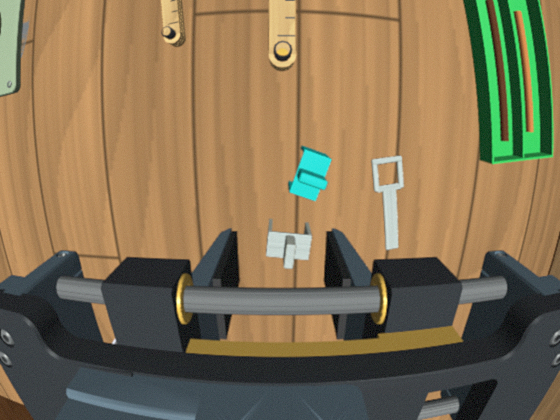

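The rule is folded: mid_knob at (282,50), predicted (283,48). The keeper is at about (289,248), predicted tab top (289,256). I'll enlarge it for its yaw.

```bash
python3 -c "
from h import *
c=np.load('w5.npy',allow_pickle=True).item()
cv2.imwrite('pics/w5c.png',cv2.resize(c['img'][205:285,250:330,::-1],None,fx=7,fy=7,interpolation=2))"
```

```text
(no output)
```

View pics/w5c.png

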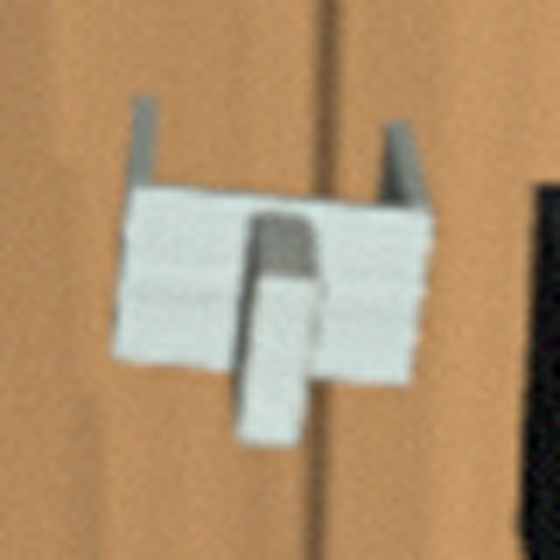

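The enlarged crop shows the tab-top corners at (258,278), (320,280), (300,445) and (237,441). The bridge corners are at (132,186), (433,210), (410,384) and (115,358).

```bash
python3 -c "
from h import *
c=np.load('w5.npy',allow_pickle=True).item()
f=lambda u,v,z:at(c,250+(u+.5)/7-.5,205+(v+.5)/7-.5,z,True)
T=[f(*p,72) for p in((258,278),(320,280),(300,445),(237,441))];B=[f(*p,44) for p in((132,186),(433,210),(410,384),(115,358))]
for Q in(T,B):
  print([list(q) for q in Q],np.mean(Q,0));e=Q[1]-Q[0]+Q[2]-Q[3];g=Q[0]-Q[3]+Q[1]-Q[2];print('x len,ang',np.hypot(*e)/2,np.degrees(np.arctan2(e[1],e[0])),'y',np.hypot(*g)/2,np.degrees(np.arctan2(g[1],g[0])))
goto(*np.mean(T,0),120,-6.5)"
```

```text
[[np.float64(474.4), np.float64(-289.4)], [np.float64(483.4), np.float64(-289.8)], [np.float64(481.0), np.float64(-316.6)], [np.float64(471.7), np.float64(-315.8)]] [ 477.625 -302.9  ]
x len,ang 9.169651029346761 -3.7517290705261144 y 26.721947908039958 84.52409315925068
[[np.float64(455.7), np.float64(-286.0)], [np.float64(502.6), np.float64(-290.1)], [np.float64(500.1), np.float64(-320.2)], [np.float64(452.8), np.float64(-315.5)]] [ 477.8  -302.95]
x len,ang 47.3050737236504 -5.3369827061518365 y 29.922065436730783 84.82290718236041
t=12.40 p=[ 468.9 -247.   201.2] yawy=0.2 tilt=0.94 open=49.8 F=[ 1.6 -5.2 -0. ] j6=-0.51 rz=6.7 shift_now=[-55.2   7.4  81.8] shift_after=[-54.   13.8  81.8] |99|
```

```bash
python3 -m jog '[{"tx":0,"ty":0,"tz":0.01,"rx":0.8,"ry":0.2,"rz":5.5,"grip":0.04},{"tx":-0.027,"ty":0.006,"tz":0.035,"rx":0,"ry":0,"rz":0,"grip":0.04},{"tx":-0.027,"ty":0.006,"tz":0.035,"rx":0,"ry":0,"rz":0,"grip":0.04},{"tx":0,"ty":0,"tz":0,"rx":0,"ry":0,"rz":0,"grip":0.04},{"tx":0,"ty":0,"tz":0,"rx":0,"ry":0,"rz":0,"grip":0.04}]' 
python3 -c "
from h import *
goto(477.7,-302.9,48.5,-5.3);level()"
```

```text
time_s: 13.02
tcp_pos: [475.6, -304.5, 122.0]
tool_rot: [0.002, 0.741, 0.671, -0.001]
contact_force: [0.8, 0.1, 0.7]
opening: 40.2
t=13.03 p=[ 475.6 -304.5  122. ] yawy=-5.6 tilt=0.29 open=40.2 F=[0.8 0.1 0.7] j6=-0.49 rz=-0.3 shift_now=[ 2.1  1.7 73.5] shift_after=[ 2.1  1.7 73.5] |74|
level rx,ry deg [ 0.14  0.25 -0.  ]
```

```bash
python3 -m jog '[{"tx":0.002,"ty":0.0017,"tz":0.02,"rx":0.1,"ry":0.2,"rz":0,"grip":0.04},{"tx":0,"ty":0,"tz":0.02,"rx":0,"ry":0,"rz":0,"grip":0.04},{"tx":0,"ty":0,"tz":0.02,"rx":0,"ry":0,"rz":0,"grip":0.04},{"tx":0,"ty":0,"tz":0.01,"rx":0,"ry":0,"rz":0,"grip":0.04},{"tx":0,"ty":0,"tz":0,"rx":0,"ry":0,"rz":0,"grip":0.04}]' 
python3 -c "
from h import *
goto(477.7,-302.9,48.5,-5.3);level()"
```

```text
time_s: 13.65
tcp_pos: [481.4, -300.5, 58.0]
tool_rot: [0.006, 0.74, 0.673, 0.002]
contact_force: [0.2, -1.4, 0.4]
opening: 40.1
t=13.65 p=[ 481.4 -300.5   58. ] yawy=-5.4 tilt=0.71 open=40.1 F=[ 0.2 -1.4  0.4] j6=-0.48 rz=-0.1 shift_now=[-2.7 -3.6  9.5] shift_after=[-2.7 -3.6  9.5] |10|
level rx,ry deg [ 0.65  0.29 -0.  ]
```

```bash
python3 -m jog '[{"tx":-0.0027,"ty":-0.0036,"tz":0.004,"rx":0.6,"ry":0.3,"rz":0,"grip":0.04},{"tx":0,"ty":0,"tz":0.004,"rx":0,"ry":0,"rz":0,"grip":0.04},{"tx":0,"ty":0,"tz":0,"rx":0,"ry":0,"rz":0,"grip":0.04}]' 
python3 -c "
from h import *
goto(477.7,-302.9,48.5,-5.3);level()"
```

```text
time_s: 14.02
tcp_pos: [478.6, -303.6, 51.7]
tool_rot: [0.002, 0.74, 0.673, 0.001]
contact_force: [0.1, -0.1, 1.0]
opening: 40.0
t=14.03 p=[ 478.6 -303.6   51.7] yawy=-5.4 tilt=0.22 open=40.0 F=[ 0.1 -0.1  1. ] j6=-0.49 rz=-0.1 shift_now=[ 0.6 -1.   3.2] shift_after=[ 0.6 -1.   3.2] |3|
level rx,ry deg [ 0.21  0.08 -0.  ]
```

```bash
python3 -m jog '[{"tx":0.0005,"ty":-0.001,"tz":0.002,"rx":0.2,"ry":0,"rz":0,"grip":0.04},{"tx":0,"ty":0,"tz":0,"rx":0,"ry":0,"rz":0,"grip":0.0},{"tx":0,"ty":0,"tz":0,"rx":0,"ry":0,"rz":0,"grip":0.0},{"tx":0,"ty":0,"tz":0,"rx":0,"ry":0,"rz":0,"grip":0.0},{"tx":0,"ty":0,"tz":0,"rx":0,"ry":0,"rz":0,"grip":0.0}]' 25
python3 -m jog '[{"tx":0,"ty":0,"tz":0,"rx":0,"ry":0,"rz":0,"grip":0.0},{"tx":0,"ty":0,"tz":0,"rx":0,"ry":0,"rz":0,"grip":0.0}]'
python3 -c "
from h import *
goto(477.7,-302.9,48.5,-5.3);level()"
```

```text
time_s: 14.65
tcp_pos: [477.7, -303.1, 49.7]
tool_rot: [0.001, 0.74, 0.673, -0.0]
contact_force: [0.1, 0.2, -1.5]
opening: 9.5
time_s: 14.9
tcp_pos: [477.5, -303.0, 49.6]
tool_rot: [0.0, 0.74, 0.673, -0.001]
contact_force: [-0.4, -0.0, -1.0]
opening: 9.5
t=14.90 p=[ 477.5 -303.    49.6] yawy=-5.4 tilt=0.08 open=9.5 F=[-0.4 -0.  -1. ] j6=-0.49 rz=-0.1 shift_now=[0.1 0.2 1.1] shift_after=[0.1 0.2 1.1] |1|
level rx,ry deg [-0.01  0.08  0.  ]
```

Opening is 9.5 mm, which fits the 10 mm tab. I'll lift straight up.

```bash
python3 -m jog '[{"tx":0,"ty":0,"tz":-0.015,"rx":0,"ry":0,"rz":0,"grip":0.0},{"tx":0,"ty":0,"tz":-0.025,"rx":0,"ry":0,"rz":0,"grip":0.0},{"tx":0,"ty":0,"tz":-0.03,"rx":0,"ry":0,"rz":0,"grip":0.0},{"tx":0,"ty":0,"tz":-0.03,"rx":0,"ry":0,"rz":-5.4,"grip":0.0},{"tx":0,"ty":0,"tz":0,"rx":0,"ry":0,"rz":0,"grip":0.0}]'
python3 -c "
from h import *
goto(470,-38,150,0);level()"
```

```text
time_s: 15.52
tcp_pos: [477.6, -302.9, 155.4]
tool_rot: [0.001, 0.707, 0.708, -0.0]
contact_force: [-0.7, -1.0, -2.0]
opening: 9.8
t=15.53 p=[ 477.6 -302.9  155.4] yawy=0.1 tilt=0.12 open=9.8 F=[-0.7 -1.  -2. ] j6=-0.59 rz=0.1 shift_now=[265.   -7.2   4.9] shift_after=[265.   -7.6   4.9] |265|
level rx,ry deg [ 0.03  0.12 -0.  ]
```

Carry over at 44 mm per row. Before that, while the view is clear of the arm, I'll take a top picture to measure the stack axis.

```bash
python3 -c "
from h import *
c=read_camera('top');im=c['img'];cv2.imwrite('pics/t3.png',im[...,::-1])
h=cv2.cvtColor(im,cv2.COLOR_RGB2HSV)
np.set_printoptions(linewidth=200)
# pale wood rows extents for columns along stack
for col in range(246,304,6):
  v=im[235:262,col].astype(int);m=np.where(v[:,1]>150)[0]
  if len(m):print(col,m.min()+235,m.max()+235,at(c,col,m.min()+234.5,34),at(c,col,m.max()+235.5,34))
P=cv2.resize(im[215:275,230:400,::-1],None,fx=4.7,fy=4.7,interpolation=2);cv2.imwrite('pics/t3c.png',P)"
```

```text
246 245 251 [479.8  49.3] [459.   48.9]
252 244 252 [483.   31.6] [456.3  31. ]
258 244 253 [483.3  13.7] [453.7  13.1]
264 244 252 [483.6  -4.1] [456.9  -4.7]
270 244 252 [483.9 -22. ] [457.2 -22.5]
276 244 252 [484.2 -39.9] [457.5 -40.3]
282 244 252 [484.5 -57.7] [457.8 -58.2]
288 245 252 [481.8 -75.7] [458.1 -76.1]
294 244 252 [485.1 -93.5] [458.3 -94. ]
300 248 248 [ 473.5 -111.6] [ 470.5 -111.7]
```

View pics/t3c.png

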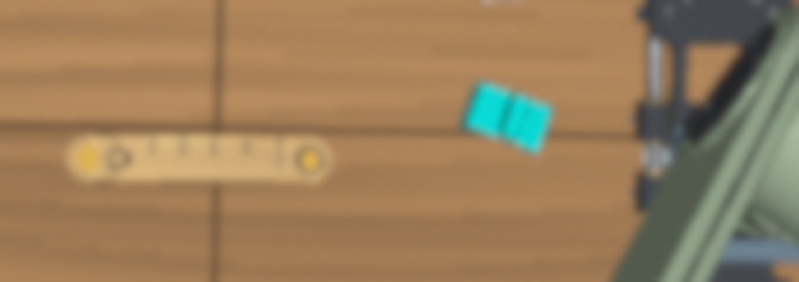

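The stack is one straight bar, with its knobs at crop (119,158) and (310,160). Its axis is at x≈470.4 and runs along world y.

```bash
python3 -m jog '[{"tx":0.04,"ty":-0.0012,"tz":0,"rx":0,"ry":0,"rz":0,"grip":0.0},{"tx":0.053,"ty":-0.0015,"tz":0,"rx":0,"ry":0,"rz":0,"grip":0.0},{"tx":0.053,"ty":-0.0015,"tz":0,"rx":0,"ry":0,"rz":0,"grip":0.0},{"tx":0.053,"ty":-0.0015,"tz":0,"rx":0,"ry":0,"rz":0,"grip":0.0},{"tx":0.04,"ty":-0.001,"tz":0,"rx":0,"ry":0,"rz":0,"grip":0.0}]' >/dev/null
python3 -m jog '[{"tx":0.02,"ty":-0.0008,"tz":0,"rx":0,"ry":0,"rz":0,"grip":0.0},{"tx":0,"ty":0,"tz":0,"rx":0,"ry":0,"rz":0,"grip":0.0}]'
python3 -c "
from h import *
goto(470.4,-38,120,0);level()"
```

```text
time_s: 16.45
tcp_pos: [463.1, -34.7, 144.2]
tool_rot: [-0.008, 0.711, 0.703, -0.005]
contact_force: [0.3, -0.6, -1.6]
opening: 9.7
t=16.45 p=[463.1 -34.7 144.2] yawy=-0.6 tilt=1.15 open=9.7 F=[ 0.3 -0.6 -1.6] j6=-0.09 rz=-0.6 shift_now=[-3.3  7.8 24.1] shift_after=[-3.4  7.8 24.1] |26|
level rx,ry deg [-1.12 -0.24  0.  ]
```

```bash
python3 -m jog '[{"tx":-0.0033,"ty":0.0078,"tz":0.01,"rx":-1.1,"ry":-0.2,"rz":-0.6,"grip":0.0},{"tx":0,"ty":0,"tz":0.012,"rx":0,"ry":0,"rz":0,"grip":0.0},{"tx":0,"ty":0,"tz":0,"rx":0,"ry":0,"rz":0,"grip":0.0}]'
python3 -c "
from h import *
goto(470.4,-38,95,0);level()"
```

```text
time_s: 16.82
tcp_pos: [469.1, -39.8, 119.1]
tool_rot: [-0.002, 0.708, 0.706, -0.002]
contact_force: [-0.1, -0.4, -1.5]
opening: 9.9
t=16.82 p=[469.1 -39.8 119.1] yawy=-0.2 tilt=0.28 open=9.9 F=[-0.1 -0.4 -1.5] j6=-0.11 rz=-0.2 shift_now=[ 1.8  1.4 24.1] shift_after=[ 1.8  1.4 24.1] |24|
level rx,ry deg [-0.28 -0.01  0.  ]
```

```bash
python3 -m jog '[{"tx":0.0018,"ty":0.0014,"tz":0.01,"rx":-0.3,"ry":0,"rz":-0.2,"grip":0.0},{"tx":0,"ty":0,"tz":0.01,"rx":0,"ry":0,"rz":0,"grip":0.0},{"tx":0,"ty":0,"tz":0,"rx":0,"ry":0,"rz":0,"grip":0.0}]'
python3 -c "
from h import *
goto(470.4,-38,50,0);level()
c=read_camera('wrist');cv2.imwrite('pics/w6.png',cv2.resize(c['img'][130:330,180:390,::-1],None,fx=2.8,fy=2.8,interpolation=2))"
```

```text
time_s: 17.2
tcp_pos: [470.3, -38.5, 97.6]
tool_rot: [-0.0, 0.708, 0.707, 0.0]
contact_force: [-0.8, -0.7, -0.9]
opening: 10.0
t=17.20 p=[470.3 -38.5  97.6] yawy=-0.1 tilt=0.01 open=10.0 F=[-0.8 -0.7 -0.9] j6=-0.11 rz=-0.1 shift_now=[ 0.5  0.1 47.6] shift_after=[ 0.5  0.1 47.6] |48|
level rx,ry deg [-0.   -0.01  0.  ]
```

View pics/w6.png

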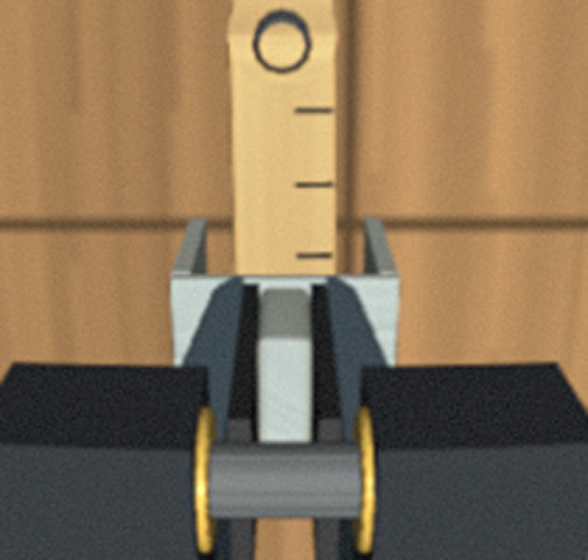

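The keeper (171–398, centre 284.5) is centred over the stack (233–335, centre 284), with its legs clear on either side. I'll lower it in small steps.

```bash
python3 -m jog '[{"tx":0,"ty":0,"tz":0.01,"rx":0,"ry":0,"rz":0,"grip":0.0},{"tx":0,"ty":0,"tz":0.01,"rx":0,"ry":0,"rz":0,"grip":0.0},{"tx":0,"ty":0,"tz":0.008,"rx":0,"ry":0,"rz":0,"grip":0.0},{"tx":0,"ty":0,"tz":0,"rx":0,"ry":0,"rz":0,"grip":0.0}]'
python3 -c "
from h import *
goto(470.4,-38,50,0);level()"
```

```text
time_s: 17.75
tcp_pos: [471.0, -38.5, 68.3]
tool_rot: [0.001, 0.707, 0.707, 0.001]
contact_force: [0.0, 0.3, -1.5]
opening: 9.5
t=17.75 p=[471.  -38.5  68.3] yawy=-0.1 tilt=0.09 open=9.5 F=[ 0.   0.3 -1.5] j6=-0.11 rz=-0.1 shift_now=[ 0.5 -0.6 18.3] shift_after=[ 0.5 -0.6 18.3] |18|
level rx,ry deg [ 0.09 -0.    0.  ]
```

```bash
python3 -m jog '[{"tx":0,"ty":-0.0006,"tz":0.007,"rx":0,"ry":0,"rz":0,"grip":0.0},{"tx":0,"ty":0,"tz":0.006,"rx":0,"ry":0,"rz":0,"grip":0.0},{"tx":0,"ty":0,"tz":0.002,"rx":0,"ry":0,"rz":0,"grip":0.0},{"tx":0,"ty":0,"tz":0,"rx":0,"ry":0,"rz":0,"grip":0.0}]'
python3 -m jog '[{"tx":0,"ty":0,"tz":0.0015,"rx":0,"ry":0,"rz":0,"grip":0.0},{"tx":0,"ty":0,"tz":0.0015,"rx":0,"ry":0,"rz":0,"grip":0.0}]'
python3 -c "
from h import *
goto(470.4,-38,50,0);level()"
```

```text
time_s: 18.25
tcp_pos: [470.7, -38.5, 52.4]
tool_rot: [0.001, 0.707, 0.707, 0.001]
contact_force: [0.2, -0.0, -0.8]
opening: 10.1
time_s: 18.5
tcp_pos: [471.1, -38.6, 49.6]
tool_rot: [0.001, 0.707, 0.707, 0.001]
contact_force: [-0.5, -0.8, -0.6]
opening: 10.2
t=18.50 p=[471.1 -38.6  49.6] yawy=-0.1 tilt=0.18 open=10.2 F=[-0.5 -0.8 -0.6] j6=-0.11 rz=-0.1 shift_now=[ 0.6 -0.7 -0.4] shift_after=[ 0.6 -0.7 -0.4] |1|
level rx,ry deg [ 0.18  0.01 -0.  ]
```

```bash
python3 -m jog '[{"tx":0,"ty":0,"tz":0.001,"rx":0.1,"ry":0,"rz":0,"grip":0.0},{"tx":0,"ty":0,"tz":0.001,"rx":0,"ry":0,"rz":0,"grip":0.0},{"tx":0,"ty":0,"tz":0,"rx":0,"ry":0,"rz":0,"grip":0.0}]'
```

```text
time_s: 18.88
tcp_pos: [471.4, -38.6, 49.8]
tool_rot: [0.001, 0.707, 0.707, 0.001]
contact_force: [0.7, 0.1, -2.2]
opening: 9.6
```

```bash
python3 -m jog '[{"tx":0,"ty":0,"tz":0.002,"rx":0,"ry":0,"rz":0,"grip":0.0}]'
python3 -m jog '[{"tx":0,"ty":0,"tz":0.001,"rx":0,"ry":0,"rz":0,"grip":0.0}]'
```

```text
time_s: 19.0
tcp_pos: [471.9, -38.6, 49.4]
tool_rot: [0.001, 0.707, 0.707, 0.001]
contact_force: [-5.8, 0.4, 26.7]
opening: 9.7
time_s: 19.12
tcp_pos: [471.8, -38.5, 49.4]
tool_rot: [0.001, 0.707, 0.707, 0.001]
contact_force: [-2.2, 1.6, 7.5]
opening: 9.9
```

The feet are on the counter: 27 N upward on the wrist at TCP z 49.4, the same height as at pick-up. I'll release and retreat straight up.

```bash
python3 -m jog '[{"tx":0,"ty":0,"tz":-0.001,"rx":0,"ry":0,"rz":0,"grip":0.0},{"tx":0,"ty":0,"tz":0,"rx":0,"ry":0,"rz":0,"grip":0.045},{"tx":0,"ty":0,"tz":0,"rx":0,"ry":0,"rz":0,"grip":0.045},{"tx":0,"ty":0,"tz":0,"rx":0,"ry":0,"rz":0,"grip":0.045}]'
python3 -m jog '[{"tx":0,"ty":0,"tz":-0.02,"rx":0,"ry":0,"rz":0,"grip":0.045},{"tx":0,"ty":0,"tz":-0.04,"rx":0,"ry":0,"rz":0,"grip":0.045},{"tx":0,"ty":0,"tz":-0.06,"rx":0,"ry":0,"rz":0,"grip":0.045},{"tx":-0.05,"ty":0,"tz":-0.06,"rx":0,"ry":0,"rz":0,"grip":0.045},{"tx":-0.05,"ty":0,"tz":0,"rx":0,"ry":0,"rz":0,"grip":0.045}]'
python3 -c "
from h import *
goto(470.4,-38,250,0)
c=read_camera('wrist');np.save('w7.npy',c,allow_pickle=True)
print([proj(c,np.array(P),True).round(0) for P in((470.4,-38,72),(470.4,-98,62),(470.4,22,62))])
cv2.imwrite('pics/w7.png',c['img'][...,::-1])"
```

```text
time_s: 19.62
tcp_pos: [472.4, -38.6, 50.3]
tool_rot: [0.002, 0.707, 0.707, 0.001]
contact_force: [-0.4, -0.2, 0.5]
opening: 37.2
time_s: 20.25
tcp_pos: [472.3, -128.6, 222.9]
tool_rot: [0.001, 0.705, 0.709, 0.001]
contact_force: [1.0, -0.5, -0.2]
opening: 44.6
t=20.25 p=[ 472.3 -128.6  222.9] yawy=0.3 tilt=0.17 open=44.6 F=[ 1.  -0.5 -0.2] j6=-0.29 rz=0.3 shift_now=[ 90.5  -1.3 -27.2] shift_after=[ 90.5  -1.8 -27.2] |95|
[array([281., 103.]), array([281., 162.]), array([281.,  46.])]
```

The picture limit is reached, so I check numerically on that same frame and a top frame.

```bash
python3 -c "
from h import *
c=np.load('w7.npy',allow_pickle=True).item();h=cv2.cvtColor(c['img'],cv2.COLOR_RGB2HSV)[60:150,240:325]
m=((h[...,1]<45)&(h[...,2]>165)).astype(np.uint8)
n,l,st,ce=cv2.connectedComponentsWithStats(m)
for i in range(1,n):
  if st[i,4]>15:print('grey',st[i],ce[i]+[240,60],'z44',at(c,*(ce[i]+[240,60]),44,True),'z72',at(c,*(ce[i]+[240,60]),72,True))
w=((h[...,1]>60)&(h[...,1]<130)&(h[...,2]>190))
for r in (5,20,30,60,70,80):
  x=np.where(w[r])[0];g=np.where(m[r])[0]
  print(r+60,'wood',(x.min()+240,x.max()+240) if len(x) else 0,'grey',(g.min()+240,g.max()+240) if len(g) else 0)
ys,xs=np.where(m);r=cv2.minAreaRect(cv2.findNonZero(m));print(r)
for name,ref in(('top','pics/top0.png'),('scene','pics/scene0.png')):
  b=cv2.imread(ref)[...,::-1].astype(int);a=read_camera(name)['img'].astype(int)
  d=(np.abs(a-b).max(2)>60).astype(np.uint8);n,l,st,ce=cv2.connectedComponentsWithStats(d)
  print(name,[(s.tolist()) for s in st[1:] if s[4]>12])
"
```

```text
grey [  19   30   45   29 1209] [281.11497105 104.01819686] z44 [470.5 -38.3] z72 [470.4 -39. ]
65 wood (np.int64(267), np.int64(316)) grey 0
80 wood (np.int64(267), np.int64(316)) grey 0
90 wood (np.int64(268), np.int64(318)) grey (np.int64(278), np.int64(284))
120 wood (np.int64(268), np.int64(318)) grey 0
130 wood (np.int64(268), np.int64(318)) grey 0
140 wood (np.int64(268), np.int64(317)) grey 0
((41.0, 44.0), (28.0, 44.0), 90.0)
top [[208, 200, 23, 3, 32], [301, 212, 33, 26, 508], [329, 233, 18, 13, 150], [348, 236, 10, 7, 27], [360, 238, 11, 18, 124], [243, 241, 9, 3, 19], [270, 240, 12, 17, 137], [308, 240, 43, 27, 678], [293, 244, 6, 9, 40], [337, 265, 14, 18, 71], [303, 268, 13, 5, 39], [300, 272, 33, 17, 413], [331, 284, 15, 38, 244], [279, 295, 6, 19, 31], [280, 318, 27, 22, 203], [274, 320, 5, 10, 30], [329, 324, 7, 8, 51], [268, 330, 64, 72, 583], [331, 340, 5, 14, 27], [450, 348, 110, 72, 4754], [273, 362, 38, 5, 103], [219, 364, 45, 30, 816], [252, 365, 69, 55, 2451], [195, 385, 41, 35, 906], [521, 403, 30, 17, 54], [551, 404, 9, 16, 97], [323, 406, 25, 14, 201], [531, 417, 8, 3, 18]]
scene [[0, 0, 36, 55, 1181], [128, 0, 26, 21, 372], [192, 0, 63, 34, 1105], [249, 0, 16, 23, 130], [145, 30, 19, 36, 273], [225, 35, 42, 19, 230], [221, 55, 37, 30, 600], [216, 57, 13, 10, 64], [190, 66, 6, 14, 33], [144, 72, 6, 9, 13], [197, 73, 5, 7, 25], [196, 80, 3, 10, 21], [172, 82, 15, 4, 21], [152, 84, 11, 13, 52], [142, 88, 4, 12, 15], [204, 88, 75, 90, 2614], [210, 96, 8, 9, 47], [148, 103, 12, 16, 99], [204, 108, 8, 4, 15], [0, 116, 13, 14, 82], [0, 135, 44, 48, 885], [216, 138, 8, 4, 17], [371, 187, 6, 8, 33], [288, 189, 4, 6, 24], [270, 194, 8, 5, 21], [265, 199, 4, 6, 17], [0, 201, 5, 10, 30], [271, 202, 18, 14, 79], [336, 206, 7, 8, 43], [253, 211, 7, 8, 38], [252, 219, 12, 8, 44], [187, 249, 10, 7, 28], [190, 255, 8, 6, 16], [190, 257, 14, 17, 113], [195, 271, 10, 7, 20]]
```

```bash
python3 -c "
from cell import *
print(finish_job(),state()['time_s'])"
```

```text
the job is handed in; nothing more can be done
the job is handed in; nothing more can be done
```

The rule is folded in the required order, the grey steel keeper stands across the stack between the knobs, and the job was handed in at about 20 s. No verdict was reported.

**Folding:** I swung the tip leaf onto the middle leaf until it met its stop, with the middle leaf still open at about 1.77 rad. Then I swung both onto the fixed leaf until they met that stop. The top picture showed one straight bar.

**Keeper:** I set it down under contact, with the tool at the same height as at pick-up, and released it. The last measurement puts it at (470.5, -38.4) mm. The stack axis is at x ≈ 470.4 mm and the midpoint between the knobs at y ≈ -38 mm, so it is centred within about 1 mm and square. Upright standing was not measured separately.

**Other things:** The scene picture compared with the first one shows no change at the opener, carrier, tray, reel or the turquoise look-alike. The top comparison was partly hidden by the arm.

**What went differently:**
- On the first descent the tool was about 10 mm off and slightly tilted, and the tip knob seems to have been nudged about 9 mm outward. I corrected this before folding.
- The twelve-picture limit stopped me viewing the final frame, so the last check was numerical only.

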